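Latch the loaded board-test fixture

TASK

Two identical board-test fixtures stand on the quality-check bench, and one of them has a circuit board lying in its nest. Press the lever of the fixture with the board down until its latch catches and holds it down by itself, then let go. Leave the empty fixture's lever up and the board in its nest.

Things in the scene. Friction and masses are not known exactly. Their poses are not given: they have to be found in the camera images.
- loaded_pad (a point): Top centre of the press pad (black, 45 mm along the lever, 50 across) at the end of the aluminium lever of the fixture with the board. x axis points along the lever to the hinge, which is 175 mm off and 8 mm below the pad top, 75 mm above the bench; z is square to the pad. 158 mm high with lever up; 83 mm and 21 mm further from the hinge when level. Press straight down with closed fingers.
- loaded_lever (a joint): Angle of that lever, rad: 0 up (as found), 0.45 level, 0.48 end stop. A spring lifts it: at the pad about 3 N at first, 6 N when level, 2 to 6 N more as its hook passes the sprung latch bolt (0.33 to 0.44). Pressed to 0.46 or more and let go, it stays at about 0.44; let go earlier, it springs back up.
- nested_board (a point): Centre of the circuit board in that fixture's nest: green, 70 x 84 x 4 mm with small components, its face 24 mm above the bench, loose inside a black rim 8 mm high, under the lever between latch block and hinge. A like spare board lies on the bench, in no fixture.
- empty_lever (a joint): Angle of the lever of the other fixture, identical but with an empty nest: 0 up, as found. It stands on the other side of the bench's middle line (y of opposite sign). Both fixtures are bolted down: grey base 225 x 110 x 20 mm, hinge at the far end, pad towards the robot; no part is over 175 mm above the bench.

How it is judged:
By the outcome, as a careful person would: the job done as asked, in the order asked, and still so for the second after the job is handed in, with the robot touching nothing.
It also fails if it takes over 32 s, if anything falls off the work surface, if the arm or the gripper's body presses on something with over 40 N, if the wrist force passes 120 N, or if a joint passes its speed limit or range.

ROBOT

A 6-joint arm with a two-finger parallel gripper is mounted at the origin on the work surface. World frame = base frame: x ahead of the robot, y to its left, z up, the work surface at z = 0. Lengths are in mm, angles in degrees, forces in N, time in s.
With the tool pointing down it reaches from about 375 to 975 mm from the base axis. Payload 3.8 kg.
Tool frame: the origin (TCP) lies between the finger pads; the fingertips stand 19 mm ahead of it and the grasp point (between the pads) is the TCP (nose_length is the distance from the TCP to the fingertips, in mm); x points along the fingers, y is the direction in which the jaws open and shut, and the axes are right-handed (so a half turn about x gives the same grasp; the last joint's range is limited). The gripper opens to 88 mm and grips with 3 to 60 N. Pads are 18 mm wide; open, the fingers measure 123 mm over their backs; the gripper's body (75 mm by 187 mm) begins 45 mm behind the grasp point.
Start: joints at [-67.546, 15.12, 91.902, -0, 72.978, -2.114], TCP at [280.645, -613.886, 257.706] pointing down, gripper open.
Joint ranges: [-150.88, 150.88], [-54.13, 125.18], [17.81, 147.31], [-75.09, 255.09], [0, 152.58], [-146.25, 146.25]. Speed limits (degrees/s): [147.25, 147.25, 180, 180, 180, 180].

INTERFACE

Orientations are given as [roll, pitch, yaw] about the fixed x, y, z axes, in that order (R = Rz(yaw) Ry(pitch) Rx(roll)).
In Python, from cell import state, get_image, job_done, nose_length gives the robot as it stands. The module is installed in compiled form; this text tells all that it offers.
- The arm moves only by the tool arm_command, never from a script. Its argument "increments" is a list of rows, each a list of 7 numbers: the shift along the tool's x, y, z in m, then the turn, a rotation vector about the tool's x, y, z in degrees, then the opening in per cent of the stroke, from 0 (shut) to 100 (fully open). In form: [[x, y, z, rx, ry, rz, claw], ...]. A call has 1 to 10 rows; each row shifts and turns the commanded pose from where the row before left it, along the tool's axes as they then stand; what a row does not reach is not made up. A row lasts 1/10 s, in which the tool goes at most 50 mm and 8.59 degrees, less where a joint would pass 70% of its speed; a pose out of reach is approached as far as the arm can. A call with a gripper value outside its range is refused whole. The fingers move at their own pace and stop on an object; "force" is the grip in N (left out, the last holds). Time passes only in rows, so rows that do not move let the fingers close. It gives the time, the measured TCP pose, the force and the opening at its end, in the units of the state.
- state(): the state, without advancing time (a new reading comes with each control period).
- get_image(name): name is "side" or "top"; returns a dict with "frame" (400x640x3 uint8, red, green, blue), "mtx" (3x3 intrinsics, pixels), "k1" (the pictures are not rectified: a ray, as slopes to the right and down, at radius r is drawn at 1 + k1 r^2 times it, then the intrinsics apply), "position" and "attitude" of the camera in the world. Camera axes: x right, y up, looking along -z (the intrinsics and any distortion apply to the point x, -y, -z); pixel columns grow to the right and rows downward; lengths in mm; the calibration is good to about 2 mm. A picture is of the moment at which its call begins. There is no depth.
- job_done(): hands the job in, once; it reports no verdict.
The state is a dict: "time_s": time; "joint_pos": joint angles; "qd": joint speeds; "joint_efforts": joint torques, N m; "ee_pos": TCP position; "tcp_rot": TCP orientation; "force": force on the tool from outside, world axes, zero at the start; "wrist_torque": the same for the moment, N m; "grip_width": opening from 0.0 (shut) to 1.0 (fully open).
Only numpy, scipy, OpenCV 4.12 (cv2) and the standard library are available. Lean on these libraries where they do the work, as an engineer would, in place of code of your own. Each camera call takes 0.05 s, during which the arm holds its last target. There are 200 camera calls.

## Working session

There is one attempt and no reset: what is moved stays moved. The work goes in short steps, Python scripts to look and compute and a tool call to move; the robot and the scene stay as the last step left them, time stands still between calls to the robot, and variables do not carry over. Pictures are saved under pics/ and viewed, about 8 in all and at most 12, crops included, and the job is handed in when it is done.

Besides the shell and the picture viewer there is one more tool, called after "Call:" as name(argument=value, ...), one argument or row to a line, values as JSON. arm_command: Moves the arm, as the interface text tells. Its arguments: {"type":"object","properties":{"increments":{"type":"array"},"force":{"type":"number"}},"required":["increments"]}

```bash
mkdir -p pics
cat > h.py <<'E'
import numpy as np, cv2
from cell import state,get_image,job_done,nose_length
from scipy.spatial.transform import Rotation as R
def rot(a): 
    a=np.array(a,float)
    return a if a.shape==(3,3) else R.from_euler('xyz',a,degrees=True).as_matrix()
def at_z(im,uv,z):
    K=np.array(im['mtx'],float);d=np.array([im['k1'],0,0,0,0],float)
    s=cv2.undistortPoints(np.array(uv,float).reshape(-1,1,2),K,d)[:,0]
    r=np.c_[s[:,0],-s[:,1],-np.ones(len(s))]@rot(im['attitude']).T
    p=np.array(im['position'],float)
    return p+r*((z-p[2])/r[:,2])[:,None]
def px(im,P):
    K=np.array(im['mtx'],float);d=np.array([im['k1'],0,0,0,0],float)
    q=(np.array(P,float).reshape(-1,3)-np.array(im['position']))@rot(im['attitude'])
    return cv2.projectPoints(q*[1,-1,-1],np.zeros(3),np.zeros(3),K,d)[0][:,0]
E
python3 - <<'E'
from h import *
import pickle
print(state(),nose_length)
for n in('top','side'):
    im=get_image(n);pickle.dump(im,open(n+'.pkl','wb'))
    print(n,im['mtx'],im['k1'],im['position'],im['attitude'])
    cv2.imwrite(f'pics/{n}0.png',cv2.cvtColor(im['frame'],cv2.COLOR_RGB2BGR))
E
```

```text
{'time_s': 0.0, 'joint_pos': array([-6.75471761e+01,  1.51686443e+01,  9.19815800e+01, -6.94619521e-04,
        7.29777363e+01, -2.11533574e+00]), 'qd': array([ 0.10061705, -0.00529883,  0.00633433,  0.1089735 ,  0.1683625 ,
        0.01115268]), 'joint_efforts': array([ 3.51371482e-04, -5.02110314e+01, -3.56874168e+01,  7.29109626e-02,
        2.92150310e-02, -1.74309071e-04]), 'ee_pos': array([ 280.37287346, -613.27279182,  256.39094202]), 'tcp_rot': array([-91.81814414,  89.87203773, 112.75021958]), 'force': array([ 0.304496  , -0.44906169,  0.02582575]), 'wrist_torque': array([-0.02152105,  0.00974377, -0.00786293]), 'grip_width': 1.0020798368114299} 19.0
top [[449.88709701   0.         323.42246998]
 [  0.         449.88709701 193.49635604]
 [  0.           0.           1.        ]] 0.01921902633335557 [ 471.34122373  -29.19001374 1098.36852011] [  9.75514409   0.71098123 -90.39704889]
side [[375.39007863   0.         322.52251331]
 [  0.         375.39007863 198.15404686]
 [  0.           0.           1.        ]] -0.01018162821107036 [ 397.73486794 -633.6875366   802.81625971] [ 43.80052976  -1.12735151 -19.83483386]
```

View pics/top0.png

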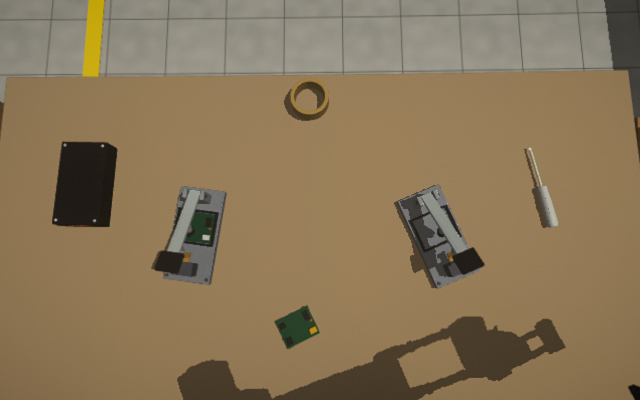

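View pics/side0.png

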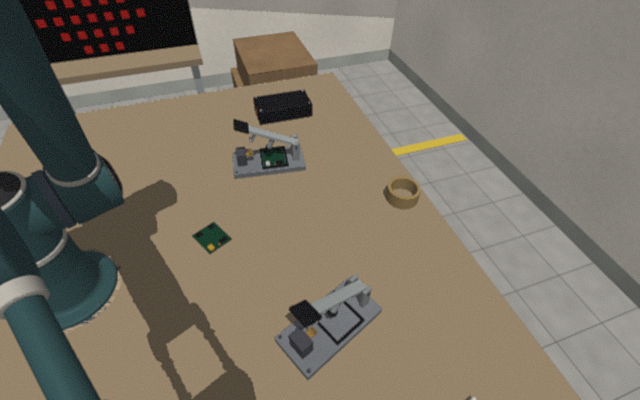

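The board is in the left fixture in the top view: its pad is at about (170,262), its base centre near (196,235), and the green board at (202,227). The right fixture's nest is empty, and the spare board is at (297,327). I'll take a closer crop.

Run:
```python
import cv2
a=cv2.imread('pics/top0.png')[175:295,140:240];b=cv2.imread('pics/side0.png')[105:185,220:320]
a=cv2.resize(a,None,fx=4.5,fy=4.5,interpolation=2);b=cv2.resize(b,None,fx=3.5,fy=3.5,interpolation=2)
b=cv2.copyMakeBorder(b,0,a.shape[0]-b.shape[0],0,0,0)
cv2.imwrite('pics/crop.png',cv2.hconcat([a,b]))
```

```text
(no output)
```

View pics/crop.png

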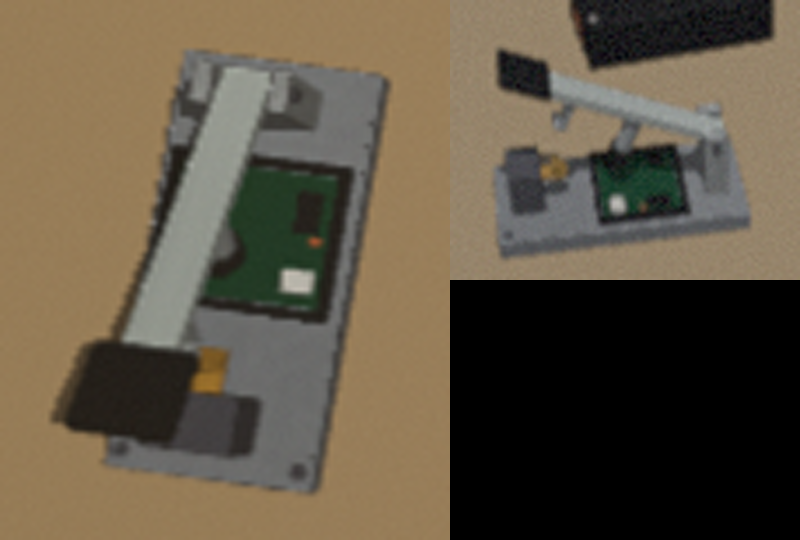

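Run:
```python
from h import *
import pickle
t=pickle.load(open('top.pkl','rb'));s=pickle.load(open('side.pkl','rb'))
T=lambda L:np.array(L)/4.5+[140,175]
S=lambda L:(np.array(L)-[450,0])/3.5+[220,105]
b=at_z(t,T([(185,50),(388,76),(317,490),(105,463)]),20);print('base',b.round(),'centre',b.mean(0).round(1))
ax=(b[0]+b[1]-b[2]-b[3])[:2]/2;print('len',np.linalg.norm(ax),'w',np.linalg.norm(b[0]-b[1]),'yaw',np.degrees(np.arctan2(ax[1],ax[0])))
u=ax/np.linalg.norm(ax)
# pad corners: hinge-side edge higher/lower: tilt .45 rad about centre
c=T([(97,342),(200,347),(178,442),(70,428)])
p=np.vstack([at_z(t,c[:2],148),at_z(t,c[2:],168)]);print('pad top',p.round(),p.mean(0).round(1),np.linalg.norm(p[0]-p[1]),np.linalg.norm(p[1]-p[2]))
q=S([(498,50),(553,68),(548,99),(498,83)]);q2=at_z(s,[q.mean(0)],158);print('pad side',q2.round(1))
ctr=p.mean(0)[:2]; print('expected hinge', (ctr+u*154).round(1),'level pad',(ctr-u*21).round(1))
h=at_z(t,T([(250,75)]),85);print('hinge top img',h.round(1))
n=at_z(t,T([(190,155),(352,168),(325,320),(155,300)]),28);print('nest',n.mean(0).round(1))
```

```text
base [[678. 331.  20.]
 [663. 220.  20.]
 [443. 250.  20.]
 [458. 362.  20.]] centre [560.7 290.7  20. ]
len 222.00764952151775 w 111.80879285867977 yaw -8.009153431755287
pad top [[515. 322. 148.]
 [513. 274. 148.]
 [469. 276. 168.]
 [476. 325. 168.]] [493.2 299.4 158. ] 48.27942528085132 47.89536644423141
pad side [[494.1 290.3 158. ]]
expected hinge [645.7 277.9] level pad [472.4 302.3]
hinge top img [[652.6 275.2  85. ]]
nest [576.3 285.8  28. ]
```

Run:
```python
from h import *
M=rot(state()['tcp_rot']);print(M.round(3));e=state()['ee_pos']
print('tool-frame delta to hover',(M.T@(np.array([488,300,250])-[280.645,-613.886,257.706])).round(1))
y=M[:,1];print('y yaw',np.degrees(np.arctan2(y[1],y[0])))
```

```text
[[-0.001  0.416 -0.909]
 [ 0.002 -0.909 -0.416]
 [-1.    -0.002 -0.   ]]
tool-frame delta to hover [   9.2 -744.9 -568.6]
y yaw -65.43191520543193
```

Call:
arm_command(
  increments=[
    [0, -0.0155, -0.0118, 0, 0, 0, 0],
    [0, -0.031, -0.0237, 0, 0, 0, 0],
    [0, -0.031, -0.0237, 0, 0, 0, 0],
    [0, -0.031, -0.0237, 0, 0, 0, 0],
    [0, -0.031, -0.0237, 0, 0, 0, 0],
    [0, -0.031, -0.0237, 0, 0, 0, 0],
    [0, -0.031, -0.0237, 0, 0, 0, 0],
    [0, -0.031, -0.0237, 0, 0, 0, 0],
    [0, -0.031, -0.0237, 0, 0, 0, 0],
    [0, -0.031, -0.0237, 0, 0, 0, 0],
  ],
  force=20,
)

```text
time_s: 1.1
ee_pos: [362.7, -250.7, 257.3]
tcp_rot: [-80.1, 90.0, 124.5]
force: [-0.4, -0.7, 0.6]
grip_width: 0.117
```

Call:
arm_command(
  increments=[
    [0, -0.031, -0.0237, 0, 0, 0, 0],
    [0, -0.031, -0.0237, 0, 0, 0, 0],
    [0, -0.031, -0.0237, 0, 0, 0, 0],
    [0, -0.031, -0.0237, 0, 0, 0, 0],
    [0, -0.031, -0.0237, 0, 0, 0, 0],
    [0, -0.031, -0.0237, 0, 0, 0, 0],
    [0, -0.031, -0.0237, 0, 0, 0, 0],
    [0, -0.031, -0.0237, 0, 0, 0, 0],
    [0, -0.031, -0.0237, 0, 0, 0, 0],
    [0, -0.031, -0.0237, 0, 0, 0, 0],
  ],
)

```text
time_s: 2.1
ee_pos: [449.3, 129.6, 257.4]
tcp_rot: [12.9, 90.0, -142.5]
force: [1.6, 0.2, -1.5]
grip_width: 0.004
```

Call:
arm_command(
  increments=[
    [0, -0.031, -0.0237, 0, 0, 0, 0],
    [0, -0.031, -0.0237, 0, 0, 0, 0],
    [0, -0.031, -0.0237, 0, 0, 0, 0],
    [0, -0.031, -0.0237, 0, 0, 0, 0],
    [0, -0.0155, -0.0118, 0, 0, 0, 0],
    [0, 0, 0, 8.2, 0, 0, 0],
    [0, 0, 0, 8.2, 0, 0, 0],
    [0, 0, 0, 8.2, 0, 0, 0],
    [0, 0, 0, 8.0, 0, 0, 0],
    [0, 0, 0, 0, 0, 0, 0],
  ],
)

```text
time_s: 3.1
ee_pos: [488.3, 298.6, 257.3]
tcp_rot: [51.6, 89.9, -136.5]
force: [-0.7, -0.1, 0.2]
grip_width: 0.001
```

Run:
```python
from h import *
s=state();M=rot(s['tcp_rot']);print(s['time_s'],s['ee_pos'],s['joint_pos'].round(1),s['force'],s['grip_width']);print(M.round(3))
print((M.T@(np.array([486,300,195])-s['ee_pos'])).round(1))
```

```text
3.1 [488.26848792 298.5586487  257.28481925] [ 29.    4.1 104.7  -0.   71.3 127. ] [-0.71623445 -0.09819105  0.17245032] 0.0008880246143915381
[[-0.001 -0.14  -0.99 ]
 [-0.001 -0.99   0.14 ]
 [-1.     0.001  0.001]]
[62.3 -1.2  2.4]
```

Call:
arm_command(
  increments=[
    [0.015, 0, 0, 0, 0, 0, 0],
    [0.02, 0, 0, 0, 0, 0, 0],
    [0.02, 0, 0, 0, 0, 0, 0],
    [0.01, 0, 0, 0, 0, 0, 0],
    [0, 0, 0, 0, 0, 0, 0],
  ],
)

```text
time_s: 3.6
ee_pos: [487.0, 298.2, 189.9]
tcp_rot: [37.9, 89.7, -150.1]
force: [-0.3, -0.1, 0.3]
grip_width: 0.007
```

Run:
```python
from h import *
s=state();print(s['ee_pos'],s['force'])
o=[]
for n,(r0,r1,c0,c1) in dict(top=(175,295,140,240),side=(85,185,220,320)).items():
    a=get_image(n)['frame'][r0:r1,c0:c1,::-1];o.append(cv2.resize(a,(400,int(4*(r1-r0))),interpolation=2))
o[1]=cv2.copyMakeBorder(o[1],0,80,0,0,0);cv2.imwrite('pics/c2.png',cv2.hconcat(o))
```

```text
[486.97707965 298.18114267 189.89336098] [-0.32728657 -0.12629455  0.29017781]
```

View pics/c2.png

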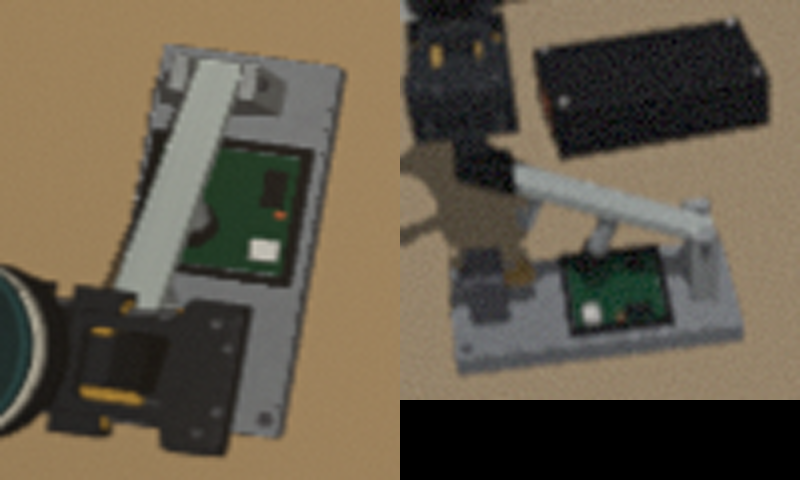

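The side view shows the fingertips at about (455,150) in the crop, just above the black pad. The lever is still up and the board is in its nest. Next I press along the arc.

Call:
arm_command(
  increments=[
    [0.008, 0, 0.002, 0, 0, 0, 0],
    [0.008, 0, 0.002, 0, 0, 0, 0],
    [0.008, 0, 0.002, 0, 0, 0, 0],
    [0.008, 0, 0.002, 0, 0, 0, 0],
    [0.008, 0, 0.002, 0, 0, 0, 0],
    [0.008, 0, 0.0015, 0, 0, 0, 0],
    [0.008, 0, 0.0015, 0, 0, 0, 0],
    [0.008, 0, 0.001, 0, 0, 0, 0],
  ],
)

```text
time_s: 4.5
ee_pos: [474.2, 301.2, 128.0]
tcp_rot: [13.6, 90.0, -174.4]
force: [-3.1, 0.4, 4.6]
grip_width: 0.007
```

Call:
arm_command(
  increments=[
    [0.008, 0, 0.001, 0, 0, 0, 0],
    [0.007, 0, 0, 0, 0, 0, 0],
    [0.006, 0, 0, 0, 0, 0, 0],
    [0, 0, 0, 0, 0, 0, 0],
  ],
)

```text
time_s: 4.9
ee_pos: [473.1, 301.4, 106.8]
tcp_rot: [5.2, 89.9, 177.2]
force: [-1.1, 1.2, 2.1]
grip_width: 0.001
```

Call:
arm_command(
  increments=[
    [0.004, 0, 0, 0, 0, 0, 0],
    [0.003, 0, 0, 0, 0, 0, 0],
    [0, 0, 0, 0, 0, 0, 0],
  ],
)

```text
time_s: 5.2
ee_pos: [473.3, 301.4, 100.4]
tcp_rot: [4.3, 89.9, 176.2]
force: [-3.3, 2.0, 5.4]
grip_width: 0.01
```

Call:
arm_command(
  increments=[
    [0.002, 0, 0, 0, 0, 0, 0],
    [0.002, 0, 0, 0, 0, 0, 0],
    [0, 0, 0, 0, 0, 0, 0],
  ],
)

```text
time_s: 5.5
ee_pos: [473.3, 301.4, 97.1]
tcp_rot: [10.7, 89.9, -177.3]
force: [-5.0, -0.1, 8.8]
grip_width: 0.007
```

Run:
```python
from h import *
s=state();print(s['ee_pos'],s['force'])
o=[]
for n,(r0,r1,c0,c1) in dict(top=(175,295,140,240),side=(85,185,220,320)).items():
    a=get_image(n)['frame'][r0:r1,c0:c1,::-1];o.append(cv2.resize(a,(400,int(4*(r1-r0))),interpolation=2))
o[1]=cv2.copyMakeBorder(o[1],0,80,0,0,0);cv2.imwrite('pics/c3.png',cv2.hconcat(o))
```

```text
[473.2655439  301.44870781  97.13598555] [-5.01313194 -0.12510925  8.81358408]
```

View pics/c3.png

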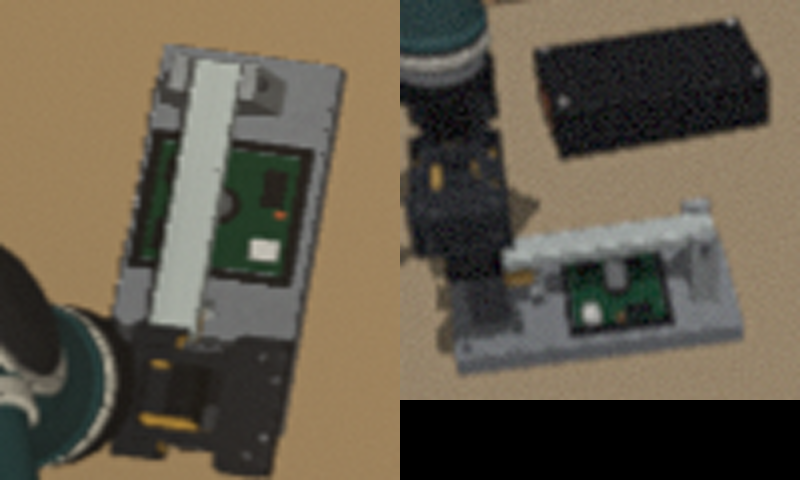

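The lever is now about level and the board is still in its nest, but the force is only 9 N, so the end stop isn't reached. I'll press on until the force rises.

Call:
arm_command(
  increments=[
    [0.002, 0, 0, 0, 0, 0, 0],
    [0, 0, 0, 0, 0, 0, 0],
  ],
)

```text
time_s: 5.8
ee_pos: [473.3, 301.5, 96.5]
tcp_rot: [12.6, 89.9, -175.5]
force: [-8.9, -1.1, 17.6]
grip_width: 0.003
```

Call:
arm_command(
  increments=[
    [0.002, 0, 0, 0, 0, 0, 0],
    [0, 0, 0, 0, 0, 0, 0],
  ],
)

```text
time_s: 6.0
ee_pos: [473.3, 301.6, 95.9]
tcp_rot: [12.6, 89.9, -175.4]
force: [-13.0, -2.5, 25.9]
grip_width: 0.005
```

Force climbed to 26 N with hardly any travel, so this is the end stop. Lifting off.

Call:
arm_command(
  increments=[
    [-0.004, 0, 0, 0, 0, 0, 0],
    [-0.006, 0, 0, 0, 0, 0, 0],
    [-0.008, 0, 0, 0, 0, 0, 0],
    [-0.015, 0, 0, 0, 0, 0, 0],
    [-0.025, 0, 0, 0, 0, 0, 0],
    [-0.04, 0, 0, 0, 0, 0, 0],
    [-0.04, 0, 0, 0, 0, 0, 0],
    [-0.03, 0, 0, 0, 0, 0, 0],
    [0, 0, 0, 0, 0, 0, 0],
    [0, 0, 0, 0, 0, 0, 0],
  ],
)

```text
time_s: 7.0
ee_pos: [474.1, 301.3, 261.5]
tcp_rot: [-153.0, 89.9, 19.0]
force: [-0.4, 0.1, 0.2]
grip_width: 0.004
```

Run:
```python
from h import *
s=state();print(s['time_s'],s['ee_pos'],s['force'])
o=[get_image(n)['frame'][...,::-1] for n in('top','side')]
a=cv2.resize(o[0][150:300,130:500],(740,300));b=cv2.resize(o[1][85:185,190:380],(532,280))
cv2.imwrite('pics/c4.png',cv2.vconcat([a,cv2.copyMakeBorder(b,0,0,0,208,0)]))
```

```text
7.0 [474.13261561 301.25687463 261.49507633] [-0.40519323  0.09990495  0.18303713]
```

View pics/c4.png

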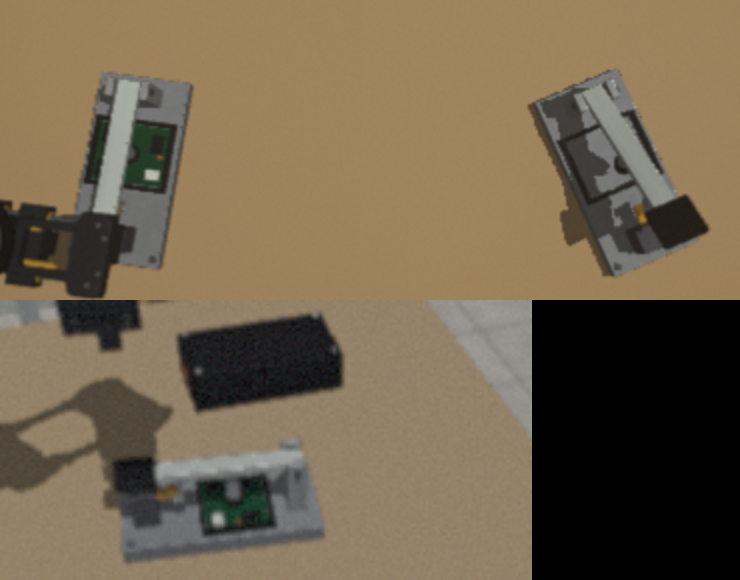

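With the fingers clear, the side view shows the loaded lever staying level, with its pad at about (135,475) in the crop. The board is in its nest at (235,500) and the empty fixture's lever is still up. Handing in.

```bash
python3 -c "
from cell import job_done;print(job_done())"
```

```text
the job is handed in; nothing more can be done
None
```

I pressed down the lever of the fixture with the board (the one at positive y) with closed fingers until it reached its end stop. I then lifted the gripper about 165 mm clear and handed the job in at about 7 s.

- **Lever:** the force at the end stop was about 26 N vertical. The last pictures, taken after lifting off, show the lever still level, so the latch is holding it.
- **Rest of the bench:** those pictures also show the board in its nest and the empty fixture's lever up. The wrist force read about 0, so the robot was touching nothing.
- **Measurements:** the two cameras disagreed by about 9 mm in y on the pad's position. I used the top view, which fitted the base outline, and the pad was pressed well. No check failed.

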